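# Empty the rinsing pot into the parts tray

## Task

Pick up the steel pot by its slanted handle and tip it over the black parts tray so that all four brass spacers come out and lie in the tray. Then stand the empty pot upright on the square rubber mat, its base fully on the mat, and let go; leave the other things on the bench where they are.

Things in the scene. Friction and masses are not known exactly. Their poses are not given: they have to be found in the camera images.
- pot: Loose flared steel pot with a slanted black handle, 0.26 to 0.42 kg empty, upright at the start. Round, open top, 68 mm high; outside radius 32 mm at the base, 60 mm at the rim (straight cone); wall 4 mm; inner floor 6 mm above the underside. Origin: centre of the underside, z up through the mouth. The handle is on its -x side, which at the start faces roughly the robot (yaw within 0.3 rad).
- pot_grip (a point): Point on the handle's centre line; axes as the pot's. Handle: flat bar 10 mm thick (along the pot's y), 22 mm wide, leaning out at 45 degrees from vertical; in the pot's frame it runs from (-56, 0, 58) mm at the rim to (-130, 0, 132) mm. This point is at (-103, 0, 105), 39 mm from the outer end. Pinch it across the thickness, leaning along the bar.
- pot_rim (a point): Centre of the pot's mouth, 68 mm above its underside; axes as the pot's.
- tray: Black plastic open parts tray, fixed to the bench, 180 mm (its x) by 190 mm (its y) by 45 mm high, wall and floor 5 mm. Origin at the centre of its underside, z up.
- mat: Flat square black rubber mat, 120 by 120 mm, 6 mm thick, fixed to the bench. Origin at the centre of its underside, sides along its x and y.
- spacer0_center (a point): Centre of one of the four alike brass spacers: solid cylinder 18 mm in diameter, 18 mm high, 25 g, edges rounded, loose on the floor of the pot at the start. They slide on steel with a friction coefficient of about 0.6 and can roll.
- spacer1_center (a point): Centre of one of the four alike brass spacers: solid cylinder 18 mm in diameter, 18 mm high, 25 g, edges rounded, loose on the floor of the pot at the start. They slide on steel with a friction coefficient of about 0.6 and can roll.
- spacer2_center (a point): Centre of one of the four alike brass spacers: solid cylinder 18 mm in diameter, 18 mm high, 25 g, edges rounded, loose on the floor of the pot at the start. They slide on steel with a friction coefficient of about 0.6 and can roll.
- spacer3_center (a point): Centre of one of the four alike brass spacers: solid cylinder 18 mm in diameter, 18 mm high, 25 g, edges rounded, loose on the floor of the pot at the start. They slide on steel with a friction coefficient of about 0.6 and can roll.
- wash_bottle: Bystander: closed white plastic bottle with blue cap, 60 mm in diameter, 150 mm high, standing loose. Origin at the centre of its underside.
- mug: Bystander: empty white mug, 80 mm in diameter, 90 mm high, standing loose, handle at its +y. Origin at the centre of its underside.
- meter: Bystander: blue hand-held electrical meter lying on its back, 160 mm (its x) by 85 by 35 mm. Origin at the centre of its underside.
Not all that is in view belongs to the job. Of the things that look like the pot, the smallest one is meant.

How it is judged:
By the outcome, as a careful person would: the job done as asked, in the order asked, and still so for the second after the job is handed in, with the robot touching nothing.
It also fails if it takes over 58 s, if anything falls off the work surface, if the arm or the gripper's body presses on something with over 40 N, if the wrist force passes 120 N, or if a joint passes its speed limit or range.

## Robot

A 6-joint arm with a two-finger parallel gripper is mounted at the origin on the work surface. World frame = base frame: x ahead of the robot, y to its left, z up, the work surface at z = 0. Lengths are in m, angles in rad, forces in N, time in s.
With the tool pointing down it reaches from about 0.35 to 0.975 m from the base axis. Payload 17.4 kg.
Tool frame: the origin (TCP) lies between the finger pads; the fingertips stand 8 mm ahead of it and the grasp point (between the pads) lies 11 mm behind it; z points along the fingers, y is the direction in which the jaws open and shut (so a half turn about z gives the same grasp; the last joint's range is limited). The gripper opens to 85 mm and grips with 20 to 120 N. Pads are 22 mm wide; open, the fingers measure 114 mm over their backs; the gripper's body (76 mm by 85 mm) begins 54 mm behind the grasp point. The pads swing forward as they close: fully open they stand 13 mm farther back than shut.
Start: joints at [-1.172, 0.116, 1.442, -0, 1.584, -0.038], TCP at [0.286, -0.612, 0.239] pointing down, gripper open.
Joint ranges: [-2.83, 2.83], [-0.83, 2.19], [0.07, 2.5], [-1.14, 4.28], [0.01, 3], [-2.97, 2.97]. Speed limits (rad/s): [1.89, 1.89, 2.22, 3.14, 3.14, 3.14].

## Interface

Orientations are given as a unit quaternion [x, y, z, w].
In Python, from station import env gives the robot as it stands. Calls block until the motion is done:
- env.movep(position, orientation): joint-space move of the TCP to a pose.
- env.move_straight(position, speed=0.15, ori=None, guard=None): straight line of the TCP; ori=None keeps the orientation; speed is the mean speed in m/s. With guard (N) it stops when the force on the tool has changed by that much, and returns True; else False.
- env.set_joints(angles): joint-space move.
- env.move_gripper(opening, squeeze=None): opening from 0.0 (shut) to 1.0 (fully open); squeeze is the grip in N (None keeps the last); returns when the fingers have stopped.
- env.wait(seconds).
- env.solve_ik(position, orientation): joint angles nearest the present ones, or None.
- env.read_state(): the state.
- env.capture(name): name is "scene" or "top" or "wrist"; returns (picture, depth): 420x560x3 uint8, blue, green, red; 420x560 float32, m along the optical axis (not along the pixel's ray), 0 where there is no reading.
- env.camera_model(name): a dict with "vfov" (degrees; the focal length in pixels is half the picture's height over the tangent of half this angle, whatever the lens; pixels are square), "cx", "cy" (the principal point, pixels), "k1" (the pictures are not rectified: a ray, as slopes to the right and down, at radius r is drawn at 1 + k1 r^2 times it, then the intrinsics apply), "R" (3x3) and "t" (3): a world point X has camera coordinates R X + t. Camera axes: x right, y down, z forward; pixel columns grow to the right and rows downward; lengths in m; the calibration is good to about 2 mm. A picture is of the moment at which its call begins: read the wrist's pose just before it. camera_model takes no time and is no camera call; for the wrist camera it gives the pose at the moment of the call.
A pose or a line that the arm cannot do raises env.PlanningError and nothing moves.
- env.job_done(): hands the job in, once; it reports no verdict.
The state is a dict: "t": time; "joint_pos": joint angles; "dq": joint speeds; "tau": joint torques, N m; "tcp_pos": TCP position; "tcp_rot": TCP orientation; "contact_force": force on the tool from outside, world axes, zero at the start; "wrist_torque": the same for the moment, N m; "width": opening from 0.0 (shut) to 1.0 (fully open).
Only numpy, scipy, OpenCV 4.12 (cv2) and the standard library are available. Lean on these libraries where they do the work, as an engineer would, in place of code of your own. Each camera call takes 0.05 s, during which the arm holds its last target. There are 200 camera calls.

## Working session

There is one attempt and no reset: what is moved stays moved. The work goes in short steps, each a Python script; the robot and the scene stay as the last script left them, time stands still between calls to the robot, and variables do not carry over. Pictures are saved under pics/ and viewed, about 8 in all and at most 12, crops included, and the job is handed in when it is done.

```bash
mkdir -p pics
cat > h.py <<'E'
import numpy as np, cv2
from station import env
def snap(c,name):
    m=env.camera_model(c); p,d=env.capture(c)
    cv2.imwrite(f'pics/{name}.png',p); np.savez(f'pics/{name}.npz',d=d,p=p,**{k:np.array(v) for k,v in m.items()})
    return p,d,m
def load(name):
    z=np.load(f'pics/{name}.npz'); return z['p'],z['d'],z
def cloud(d,m):
    h,w=d.shape; f=h/2/np.tan(np.radians(float(m['vfov']))/2)
    u,v=np.meshgrid(np.arange(w),np.arange(h))
    x=(u-m['cx'])/f; y=(v-m['cy'])/f; a,b=x.copy(),y.copy()
    for _ in range(10):
        s=1+m['k1']*(a*a+b*b); a,b=x/s,y/s
    P=np.stack([a*d,b*d,d],-1)
    return (P-np.array(m['t']))@np.array(m['R'])   # R^T (Xc - t)
E
python3 - <<'E'
from h import *
for c in('scene','top'):
    p,d,m=snap(c,c+'0'); print(c,m['R'],m['t'],m['vfov'],m['k1'])
a=cv2.imread('pics/top0.png');b=cv2.imread('pics/scene0.png')
print(env.read_state()['t'])
E
```

```text
scene [[-0.77421126  0.6328575   0.00939697]
 [ 0.52825216  0.65427712 -0.54117568]
 [-0.34863531 -0.41402033 -0.84085705]] [ 0.35905317 -0.21098193  1.43910822] 51.98667506041961 -0.003326931309952827
top [[-0.02872015 -0.9995505   0.00859907]
 [-0.99202839  0.02744594 -0.12298943]
 [ 0.12269814 -0.0120628  -0.99237073]] [0.02022737 0.50229555 1.31974112] 48.50600113508441 -0.091959126068176
0.1
```

View pics/top0.png

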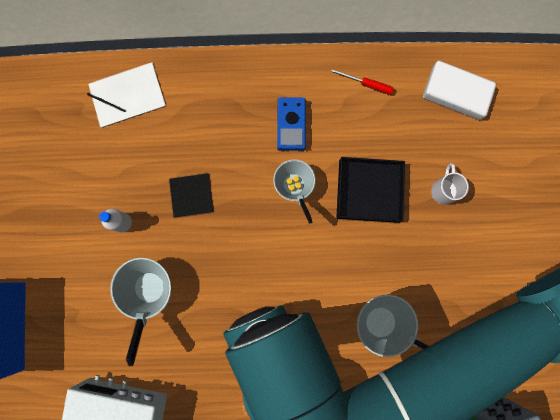

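View pics/scene0.png

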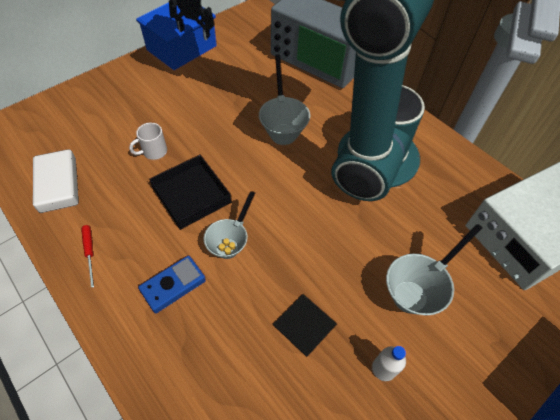

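The top view shows three pots. The one at (294,180) is the smallest and holds four brass spacers. The ones at (141,288) and (387,325) are larger decoys. The tray is at (371,190), the mat at (191,195), the meter at (291,123), the mug at (452,187) and the bottle at (115,220). I'll measure these from depth and crop the chosen pot.

Run:
```python
from h import *
p,d,m=load('top0'); C=cloud(d,m); p=p.astype(int)
def reg(u0,u1,v0,v1): return C[v0:v1,u0:u1].reshape(-1,3),p[v0:v1,u0:u1].reshape(-1,3)
def rect(P): 
    r=cv2.minAreaRect((P[:,:2]*1000).astype(np.float32)); return np.round(r[0],1),np.round(r[1],1),round(r[2],1)
print('table z',C[250,250],C[60,250])
# pots' rim: circle fit
for n,(u0,u1,v0,v1,h) in dict(pot=(265,322,152,207,.068),A=(100,180,250,325,.09),B=(350,425,285,365,.09)).items():
    P,_=reg(u0,u1,v0,v1); z=P[:,2]
    print(n,'zmax pct',np.percentile(z,[50,90,99]))
P,_=reg(265,322,152,207)
Q=P[(abs(P[:,2]-.068)<.006)]
from scipy.optimize import least_squares
s=least_squares(lambda a:np.hypot(Q[:,0]-a[0],Q[:,1]-a[1])-a[2],[*Q[:,:2].mean(0),.058],loss='soft_l1',f_scale=.002).x; print('rim',s,len(Q))
P,c=reg(290,322,195,228); k=(P[:,2]>.075)&(c.sum(1)<200); H=P[k]; print('handle n',len(H),H.mean(0),H.min(0),H.max(0))
dv=H[:,:2].mean(0)-s[:2]; print('yaw',np.arctan2(-dv[1],-dv[0]))
u=np.linalg.svd(H-H.mean(0))[2][0]; print('dir',u)
P,c=reg(325,418,145,235); k=(c.sum(1)<120)&(P[:,2]>.035)&(P[:,2]<.055); print('tray',rect(P[k]),k.sum(),np.median(P[k,2]))
P,c=reg(160,222,165,225); k=(c.sum(1)<110)&(P[:,2]>.000); print('mat',rect(P[k]),k.sum(),np.median(P[k,2]))
for n,b in dict(bottle=(95,132,205,233),meter=(272,312,92,155),mug=(428,472,160,208)).items():
    P,c=reg(*b); k=P[:,2]>.02; print(n,P[k].min(0),P[k].max(0))
cv2.imwrite('pics/crop.png',cv2.resize(cv2.imread('pics/top0.png')[140:240,250:420],None,fx=4,fy=4,interpolation=2))
```

```text
table z [0.40844493 0.10432315 0.00132596] [0.9998421  0.09343192 0.00161864]
pot zmax pct [0.00320707 0.06218413 0.08884118]
A zmax pct [0.00523021 0.09006601 0.10750861]
B zmax pct [0.00853872 0.09510322 0.5845029 ]
rim [ 0.60003351 -0.02842687  0.05646856] 270
handle n 106 [ 0.50145098 -0.05411499  0.13686563] [ 0.3369426  -0.06862684  0.07684914] [0.54369104 0.02235207 1.37127555]
yaw 0.254906385720091
dir [ 0.14321087 -0.05648664 -0.9880789 ]
tray (array([ 573.7, -254.5]), array([190.1, 181. ]), 84.8) 516 0.04355927424732241
mat (array([466.9, 202.6]), array([417.7, 152.1]), 34.2) 1467 0.00568847687435904
bottle [0.3369426  0.02235207 0.02066582] [0.52838946 0.50883354 1.37127555]
meter [ 0.3369426 -0.0712839  0.0200869] [0.86347426 0.02235207 1.37127555]
mug [ 0.3369426  -0.52152633  0.02006419] [0.64248618 0.02235207 1.37127555]
```

View pics/crop.png

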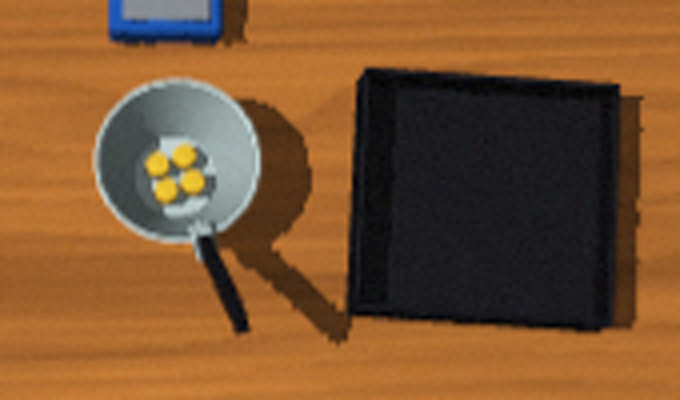

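The crop confirms the choice: a small pot with four spacers in it, its handle toward the robot, and the tray on its right. Next I'll redo the measurements with outliers filtered and search for feasible pouring poses.

Run:
```python
from h import *
for cam in('top0','scene0'):
    p,d,m=load(cam); C=cloud(d,m).reshape(-1,3); c=p.reshape(-1,3).astype(int)
    k=(d.ravel()>0)&(C[:,2]<.3); C=C[k];c=c[k]
    def box(x0,x1,y0,y1,z0,z1,dark=999): return C[(C[:,0]>x0)&(C[:,0]<x1)&(C[:,1]>y0)&(C[:,1]<y1)&(C[:,2]>z0)&(C[:,2]<z1)&(c.sum(1)<dark)]
    def rect(P): 
        r=cv2.minAreaRect((P[:,:2]*1000).astype(np.float32)); return np.round(r[0],1),np.round(r[1],1),round(r[2],1),len(P)
    print(cam)
    H=box(.42,.56,-.12,.03,.072,.15,200); cc=np.array([.6,-.0284]); dv=H[:,:2]-cc
    print('handle',len(H),H.mean(0),H.min(0),H.max(0),'yaw',np.median(np.arctan2(-dv[:,1],-dv[:,0])),'r+z',np.median(np.hypot(*dv.T)-H[:,2]))
    Q=box(.53,.67,-.1,.04,.063,.072,9999)
    Q=Q[np.hypot(Q[:,0]-.6,Q[:,1]+.028)>.045]
    from scipy.optimize import least_squares
    print('rim',least_squares(lambda a:np.hypot(Q[:,0]-a[0],Q[:,1]-a[1])-a[2],[.6,-.03,.058],loss='soft_l1',f_scale=.002).x,len(Q))
    print('tray',rect(box(.45,.7,-.37,-.14,.036,.05,130)))
    print('mat',rect(box(.4,.68,.12,.38,.003,.012,110)))
    for n,b in dict(bottle=(.35,.65,.4,.6,.02,.2),meter=(.68,.9,-.1,.1,.02,.06),mug=(.5,.7,-.57,-.42,.02,.12)).items():
        P=box(*b); print(n,P.min(0).round(3),P.max(0).round(3))
```

```text
top0
handle 107 [ 0.50543668 -0.05527243  0.11200642] [ 0.4701676  -0.06862684  0.07246514] [ 0.54451808 -0.04291939  0.14161597] yaw 0.27648343687968496 r+z -0.016788974935442028
rim [ 0.60024618 -0.02853391  0.05652602] 234
tray (array([ 574. , -254.5]), array([190.1, 181.2]), 84.8, 495)
mat (array([576.3, 276.9]), array([117.2, 118.1]), 6.4, 1199)
bottle [0.352 0.4   0.021] [0.528 0.509 0.155]
meter [ 0.7   -0.071  0.02 ] [0.863 0.017 0.05 ]
mug [ 0.528 -0.522  0.02 ] [ 0.642 -0.44   0.097]
scene0
handle 177 [ 0.51041661 -0.05099339  0.10644364] [ 0.4732721  -0.06551307  0.07275445] [ 0.54508661 -0.03853403  0.14036538] yaw 0.23870249083937625 r+z -0.017052250823487866
rim [ 0.60212972 -0.02589122  0.05661148] 250
tray (array([ 576.5, -252.1]), array([193.7, 177.5]), 84.7, 459)
mat (array([578.9, 279.6]), array([117.5, 117.7]), 6.9, 1874)
bottle [0.351 0.4   0.02 ] [0.531 0.517 0.154]
meter [ 0.703 -0.069  0.02 ] [0.865 0.021 0.048]
mug [ 0.528 -0.524  0.02 ] [ 0.643 -0.437  0.095]
```

```bash
cat >> h.py <<'E'
from scipy.spatial.transform import Rotation as Ro
G=np.array([-.103,0,.105]); s2=2**.5/2
# tool axes in pot frame (x,y,z columns), sign sg = which half turn
def RT(sg):
    z=np.array([s2,0,-s2]); y=np.array([0,sg,0.]); return np.column_stack([np.cross(y,z),y,z])
def tool(potR,potp,sg,back=0.):
    T=RT(sg); R=potR@T; p=potp+potR@(G+T[:,2]*(.011-back)); return p,Ro.from_matrix(R).as_quat()
def potpose(tilt,beta,alpha): # tip towards pot-frame azimuth beta, then yaw alpha
    ax=[-np.sin(beta),np.cos(beta),0]
    return (Ro.from_euler('z',alpha)*Ro.from_rotvec(tilt*np.array(ax))).as_matrix()
E
python3 - <<'E'
from h import *
import time
yaw=.255; pot=np.array([.6,-.0284,0]); tray=np.array([.574,-.2545,0])
for sg in(1,-1):
    p,q=tool(Ro.from_euler('z',yaw).as_matrix(),pot,sg); print(sg,p.round(3),env.solve_ik(p,q))
t=time.time(); res=[]
for sg in (1,-1):
  for b in np.radians(np.arange(-120,121,20)):
    for a in np.radians(np.arange(-180,180,20)):
      R=potpose(np.radians(130),b,a); tip=R[:,2].copy(); tip[2]=0; tip/=np.linalg.norm(tip)
      lip=tray+[0,0,.09]-.01*tip
      down=np.array([0,0,-1]); ax=R[:,2]; u=down-ax*(down@ax); u/=np.linalg.norm(u)
      pp=lip-.06*u-ax*.068
      p,q=tool(R,pp,sg); j=env.solve_ik(p,q)
      if j is not None: res.append((sg,round(np.degrees(b)),round(np.degrees(a)),p.round(2),(R@RT(sg))[:,2].round(2),np.round(j,2)))
print(len(res),time.time()-t)
for r in res: print(*r)
E
```

```text
1 [ 0.508 -0.052  0.097] [-0.39198361 -0.5839467   2.39165308  0.65496723  0.77502566 -2.56327327]
-1 [ 0.508 -0.052  0.097] [-0.39198361 -0.5839467   2.39165308  0.65496723  0.77502566  0.57831938]
250 5.1509108543396
1 -120 -180 [ 0.66 -0.28  0.08] [-0.69  0.03  0.73] [-0.36  1.22  0.95  3.89  2.83  1.22]
1 -120 -160 [ 0.66 -0.25  0.08] [-0.66 -0.2   0.73] [-0.25  1.17  1.06  4.17  2.71  1.67]
1 -120 -100 [ 0.61 -0.18  0.08] [-0.15 -0.67  0.73] [-0.02  0.89  1.63  4.28  2.3   2.53]
1 -120 -80 [ 0.58 -0.17  0.08] [ 0.09 -0.68  0.73] [-0.01  0.8   1.84  4.15  2.2   2.77]
1 -120 -20 [ 0.51 -0.2   0.08] [ 0.63 -0.27  0.73] [-0.45  0.67  2.24  3.1   2.15 -2.86]
1 -120 0 [ 0.49 -0.23  0.08] [ 0.69 -0.03  0.73] [-0.71  0.68  2.2   2.61  2.16 -2.68]
1 -120 20 [ 0.49 -0.26  0.08] [0.66 0.2  0.73] [-0.87  0.71  2.08  2.25  2.2  -2.47]
1 -120 40 [ 0.5  -0.29  0.08] [0.55 0.42 0.73] [-0.92  0.77  1.9   2.02  2.27 -2.24]
1 -120 60 [ 0.51 -0.31  0.08] [0.37 0.58 0.73] [-0.9   0.86  1.69  1.89  2.38 -2.  ]
1 -120 80 [ 0.54 -0.33  0.08] [0.15 0.67 0.73] [-0.85  0.96  1.48  1.86  2.52 -1.74]
1 -120
[... 20193 characters left out ...]
.97]
-1 120 20 [ 0.51 -0.3   0.08] [0.63 0.27 0.73] [-0.91  0.75  1.96  2.18  2.19 -2.89]
-1 120 40 [ 0.53 -0.33  0.08] [0.5  0.47 0.73] [-0.91  0.83  1.76  2.02  2.28 -2.65]
-1 120 60 [ 0.55 -0.34  0.08] [0.31 0.61 0.73] [-0.87  0.93  1.54  1.94  2.39 -2.41]
-1 120 80 [ 0.58 -0.34  0.08] [0.09 0.68 0.73] [-0.79  1.03  1.34  1.93  2.53 -2.15]
-1 120 100 [ 0.61 -0.33  0.08] [-0.15  0.67  0.73] [-0.7   1.12  1.15  2.02  2.66 -1.84]
-1 120 120 [ 0.64 -0.31  0.08] [-0.37  0.58  0.73] [-0.6   1.19  1.01  2.24  2.79 -1.44]
-1 120 140 [ 0.65 -0.29  0.08] [-0.55  0.42  0.73] [-0.49  1.23  0.93  2.7   2.89 -0.82]
-1 120 160 [ 0.66 -0.26  0.08] [-0.66  0.2   0.73] [-0.39  1.23  0.94  3.41  2.91  0.06]
```

Run:
```python
from h import *
for cam,(u0,u1,v0,v1) in dict(scene0=(240,312,40,150),top0=(352,432,288,360)).items():
    p,d,m=load(cam); C=cloud(d,m)[v0:v1,u0:u1].reshape(-1,3); k=(d[v0:v1,u0:u1].ravel()>0)&(C[:,2]>.03)&(C[:,2]<.3); C=C[k]
    print(cam,C[:,0].min().round(3))
    for z in np.arange(.03,.26,.02):
        Q=C[abs(C[:,2]-z)<.01]
        if len(Q): print(z.round(2),len(Q),np.percentile(Q[:,:2],[1,99],axis=0).round(3).tolist())
```

```text
scene0 -0.092
0.03 222 [[-0.089, -0.614], [0.244, -0.208]]
0.05 505 [[-0.087, -0.612], [0.251, -0.2]]
0.07 602 [[-0.086, -0.609], [0.259, -0.192]]
0.09 682 [[-0.085, -0.595], [0.27, -0.185]]
0.11 184 [[-0.088, -0.551], [0.206, -0.264]]
0.13 121 [[-0.087, -0.51], [0.141, -0.34]]
0.15 68 [[-0.086, -0.47], [0.131, -0.361]]
0.17 39 [[0.094, -0.429], [0.123, -0.379]]
0.19 39 [[0.093, -0.417], [0.11, -0.391]]
top0 0.105
0.03 180 [[0.134, -0.324], [0.243, -0.212]]
0.05 453 [[0.126, -0.331], [0.251, -0.207]]
0.07 507 [[0.117, -0.339], [0.259, -0.2]]
0.09 761 [[0.107, -0.35], [0.27, -0.188]]
0.11 102 [[0.109, -0.352], [0.258, -0.194]]
0.13 34 [[0.129, -0.366], [0.141, -0.348]]
```

```bash
cat >> h.py <<'E'
YAW=.27; POT=np.array([.601,-.0272,0]); TRAY=np.array([.575,-.2535,0]); MAT=np.array([.5775,.278,.006])
def upright(y): return Ro.from_euler('z',y).as_matrix()
def pour(a0,beta,alpha,tilt=np.radians(130),n=9,z0=.23,zl=.125):
    from scipy.spatial.transform import Slerp
    Rf=potpose(tilt,beta,alpha); S=Slerp([0,1],Ro.from_matrix([upright(a0),Rf])); out=[]
    for s in np.linspace(0,1,n):
        R=S(s).as_matrix(); t=R[:,2]*[1,1,0]; sn=np.linalg.norm(t); th=np.arctan2(sn,R[2,2])
        t=t/(sn+1e-9)
        rc=TRAY-.045*min(1,th)*t+[0,0,z0+s*(zl+.046-z0)]
        out.append((np.degrees(th),*tool(R,rc-.068*R[:,2],1)))
    return out
E
python3 - <<'E'
from h import *
def ik(p,q):
    j=env.solve_ik(p,q); return None if j is None else np.round(j,2)
for dz in(0,.12,.2):
    p,q=tool(upright(YAW),POT+[0,0,dz],1); print('grasp',dz,p.round(3),ik(p,q))
for y in(.3,.5,.7,.9):
    print('mat',y,[ik(*tool(upright(y),MAT+[0,0,dz],1)) for dz in(0,.15)])
for a0,b,a in((-.1,-40,-70),(-.1,-30,-90),(-.3,-50,-60)):
    print(a0,b,a)
    for th,p,q in pour(a0,np.radians(b),np.radians(a)): print(round(th),p.round(3),Ro.from_quat(q).as_matrix()[:,2].round(2),ik(p,q))
E
```

```text
grasp 0 [ 0.509 -0.053  0.097] [-0.4  -0.57  2.39  0.67  0.78 -2.59]
grasp 0.12 [ 0.509 -0.053  0.217] [-0.4  -0.67  2.24  0.55  0.98 -2.41]
grasp 0.2 [ 0.509 -0.053  0.297] [-0.4  -0.69  2.12  0.51  1.1  -2.33]
mat 0.3 [array([ 0.5 , -0.52,  2.34, -0.27,  0.56, -1.2 ]), array([ 0.5 , -0.63,  2.16, -0.19,  0.85, -1.3 ])]
mat 0.5 [array([ 0.33, -0.54,  2.35,  0.23,  0.56, -1.88]), array([ 0.33, -0.65,  2.17,  0.16,  0.85, -1.8 ])]
mat 0.7 [array([ 0.18, -0.49,  2.32,  0.6 ,  0.68, -2.44]), array([ 0.18, -0.6 ,  2.14,  0.46,  0.94, -2.24])]
mat 0.9 [array([ 0.06, -0.38,  2.25,  0.78,  0.85, -2.82]), array([ 0.06, -0.51,  2.09,  0.65,  1.07, -2.59])]
-0.1 -40 -70
0 [ 0.48  -0.244  0.259] [ 0.7  -0.07 -0.71] [-0.74 -0.61  2.14  0.53  1.   -2.36]
17 [ 0.481 -0.234  0.26 ] [ 0.66  0.09 -0.75] [-0.79 -0.53  2.07  0.61  1.18 -2.19]
33 [ 0.482 -0.226  0.259] [ 0.63  0.26 -0.74] [-0.83 -0.43  2.01  0.71  1.33 -2.03]
50 [ 0.485 -0.22   0.257] [ 0.61  0.41 -0.68] [-0.88 -0.34  1.98  0.83  1.46 -1.87]
67 [ 0.489 -0.222  0.252] [ 0.6   0.55 -0.58] [-0.92 -0.24  1.95  0.95  1.56 -1.72]
83 [ 0.493 -
[... 1160 characters left out ...]
0.68  2.18  0.26  0.89 -1.95]
16 [ 0.486 -0.218  0.26 ] [ 0.66 -0.03 -0.75] [-0.68 -0.6   2.12  0.47  1.06 -1.9 ]
33 [ 0.487 -0.212  0.259] [ 0.66  0.15 -0.73] [-0.77 -0.52  2.07  0.65  1.2  -1.84]
49 [ 0.49  -0.208  0.255] [ 0.67  0.32 -0.67] [-0.84 -0.43  2.05  0.82  1.33 -1.76]
66 [ 0.492 -0.211  0.249] [ 0.68  0.47 -0.56] [-0.91 -0.33  2.04  0.98  1.44 -1.67]
82 [ 0.494 -0.221  0.24 ] [ 0.71  0.57 -0.42] [-0.97 -0.22  2.03  1.14  1.54 -1.58]
98 [ 0.495 -0.23   0.229] [ 0.73  0.63 -0.25] [-1.01 -0.11  2.05  1.28  1.62 -1.47]
114 [ 0.497 -0.238  0.215] [ 0.76  0.64 -0.07] [-1.03 -0.01  2.07  1.44  1.68 -1.36]
130 [ 0.501 -0.244  0.199] [0.79 0.6  0.11] [-1.03  0.08  2.11  1.6   1.72 -1.24]
```

Run:
```python
from h import *
st=lambda:env.read_state()
p,q=tool(upright(YAW),POT+[0,0,.13],1); env.movep(p,q); print(st()['t'])
snap('wrist','w1')
p,q=tool(upright(YAW),POT,1); print('guard',env.move_straight(p,speed=.12,guard=15))
s=st(); print(s['t'],np.round(s['tcp_pos'],4),p.round(4))
snap('wrist','w2'); snap('scene','s2')
a=cv2.imread('pics/w1.png');b=cv2.imread('pics/w2.png')
cv2.imwrite('pics/w12.png',cv2.resize(np.hstack([a,b]),(800,300)))
```

```text
2.2417
guard False
3.525 [ 0.5096 -0.0527  0.0981] [ 0.5092 -0.0526  0.0972]
```

View pics/w12.png

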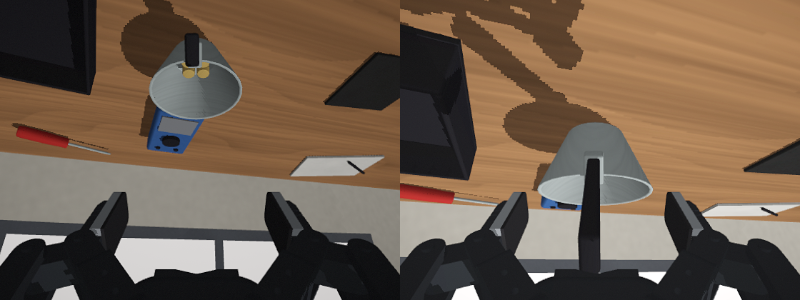

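The right-hand image shows the handle at (592,215), centred between the fingers (pads at about 515 and 675) and lined up with the tool. I'll close, lift and check.

Run:
```python
from h import *
st=env.read_state
env.move_gripper(0.0,squeeze=110); s=st(); print('w',s['width'],s['t'],s['contact_force'])
p,q=tool(upright(YAW),POT+[0,0,.162],1); env.move_straight(p,speed=.12)
env.wait(.2); s=st(); print('w',s['width'],s['t'],np.round(s['contact_force'],2),np.round(s['wrist_torque'],2))
snap('scene','s3'); snap('wrist','w3')
a=cv2.resize(cv2.imread('pics/s3.png')[130:300,130:330],(400,340));b=cv2.resize(cv2.imread('pics/w3.png'),(400,300))
cv2.imwrite('pics/v3.png',np.vstack([np.hstack([a[:300],b])]))
```

```text
w 0.1029628352165287 4.3083 [ 0.3091579  -0.76650001  1.34713368]
w 0.09659933507573804 6.0083 [ 0.84 -0.45 -3.69] [-0.3   1.06 -0.01]
```

View pics/v3.png

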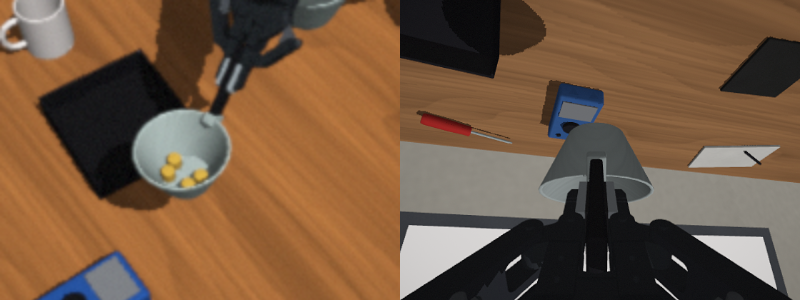

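The pot is held firmly: the wrist view hasn't changed and all four spacers are still inside. Next I'll carry it to the tray and pour.

Run:
```python
from h import *
st=env.read_state
W=pour(-.1,np.radians(-40),np.radians(-70))
p0=np.array(st()['tcp_pos']); th,p,q=W[0]
env.move_straight(p,speed=.13,ori=q); print(st()['t'])
for th,p,q in W[1:]:
    d=np.linalg.norm(p-np.array(st()['tcp_pos'])); env.move_straight(p,speed=d/(.9 if th<60 else 1.1),ori=q)
env.wait(.6); s=st(); print(s['t'],s['width'],np.round(s['contact_force'],2),np.round(s['tcp_pos'],3),p.round(3))
snap('scene','s4'); snap('top','t4')
a=cv2.resize(cv2.imread('pics/s4.png')[100:300,100:300],(400,400));b=cv2.resize(cv2.imread('pics/t4.png')[120:320,270:470],(400,400))
cv2.imwrite('pics/v4.png',np.hstack([a,b]))
```

```text
7.75
17.7083 0.1021436752633252 [-0.3  -0.06 -3.15] [ 0.509 -0.255  0.208] [ 0.509 -0.255  0.208]
```

View pics/v4.png

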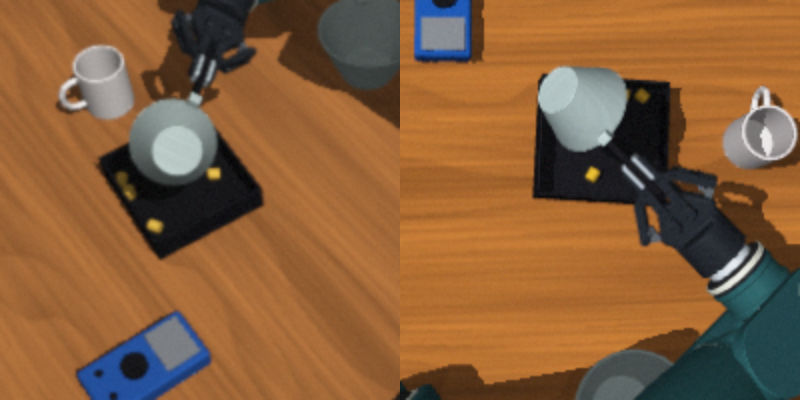

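The scene view shows four spacers lying in the tray, at (122,180), (130,193), (155,226) and (213,173). The pot hangs mouth down and is empty. I'll bring it upright and carry it over the mat.

Run:
```python
from h import *
st=env.read_state
for th,p,q in pour(-.1,np.radians(-40),np.radians(-70))[-2::-1]:
    d=np.linalg.norm(p-np.array(st()['tcp_pos'])); env.move_straight(p,speed=d/.6,ori=q)
print(st()['t'])
p,q=tool(upright(.5),MAT+[0,0,.1],1); env.move_straight(p,speed=.16,ori=q); env.wait(.3)
s=st(); print(s['t'],s['width'],np.round(s['contact_force'],2))
snap('scene','s5'); snap('wrist','w5'); snap('top','t5')
# pot rim plane/centre from both cameras
for n in('s5','t5'):
    p,d,m=load(n); C=cloud(d,m).reshape(-1,3); c=p.reshape(-1,3).astype(int)
    k=(d.ravel()>0)&(np.hypot(C[:,0]-MAT[0],C[:,1]-MAT[1])<.08)&(C[:,2]>.165)&(C[:,2]<.185)&(c.sum(1)>200); Q=C[k]
    Q=Q[np.hypot(Q[:,0]-MAT[0],Q[:,1]-MAT[1])>.05]
    from scipy.optimize import least_squares
    r=least_squares(lambda a:np.hypot(Q[:,0]-a[0],Q[:,1]-a[1])-a[2],[*MAT[:2],.058],loss='soft_l1',f_scale=.002).x
    R=Q[abs(np.hypot(Q[:,0]-r[0],Q[:,1]-r[1])-.058)<.003]
    print(n,len(Q),r.round(4),'plane',np.linalg.lstsq(np.c_[R[:,:2]-r[:2],np.ones(len(R))],R[:,2],rcond=None)[0].round(3))
a=cv2.resize(cv2.imread('pics/s5.png')[130:400,100:460],(480,360));b=cv2.resize(cv2.imread('pics/w5.png'),(300,225))
im=np.zeros((360,780,3),np.uint8); im[:,:480]=a; im[:225,480:]=b; cv2.imwrite('pics/v5.png',im)
```

```text
23.75
27.2 0.10101726452750533 [ 0.29  1.12 -2.93]
s5 470 [0.5784 0.2802 0.0561] plane [0.002 0.003 0.173]
t5 347 [0.5769 0.2778 0.0557] plane [-0.018 -0.005  0.173]
```

View pics/v5.png

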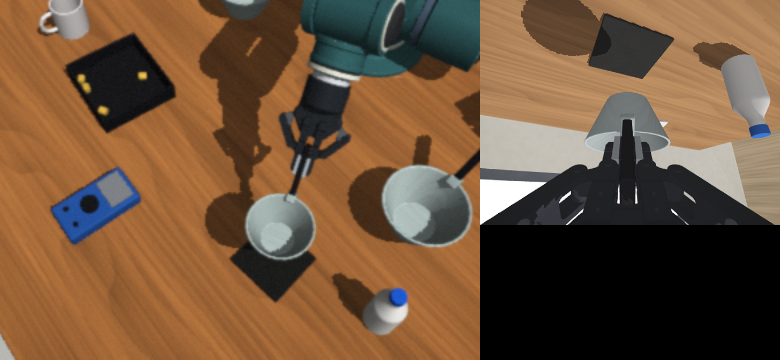

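The four spacers are in the tray at (81,78), (87,88), (102,110) and (142,75). The pot is empty and level, within 3 mm of the mat centre, with its rim at 0.173 m against 0.174 expected. I'll lower it and let go.

Run:
```python
from h import *
st=env.read_state
p,q=tool(upright(.5),MAT+[0,0,.008],1); env.move_straight(p,speed=.1)
p,q=tool(upright(.5),MAT+[0,0,-.004],1); print('touch',env.move_straight(p,speed=.015,guard=5))
s=st(); print(s['t'],'pot z',s['tcp_pos'][2]-p[2]-.004+.006,np.round(s['contact_force'],2))
env.move_gripper(.25); env.wait(.2); env.move_gripper(1.0)
c=np.array(st()['tcp_pos']); env.move_straight(c+[0,0,.15],speed=.12)
env.wait(.3); s=st(); print(s['t'],s['width'],np.round(s['contact_force'],2))
snap('scene','s6'); snap('top','t6')
for n in('s6','t6'):
    p,d,m=load(n); C=cloud(d,m).reshape(-1,3); cc=p.reshape(-1,3).astype(int)
    k=(d.ravel()>0)&(np.hypot(C[:,0]-MAT[0],C[:,1]-MAT[1])<.08)&(C[:,2]>.066)&(C[:,2]<.084)&(cc.sum(1)>200); Q=C[k]
    Q=Q[np.hypot(Q[:,0]-MAT[0],Q[:,1]-MAT[1])>.05]
    from scipy.optimize import least_squares
    r=least_squares(lambda a:np.hypot(Q[:,0]-a[0],Q[:,1]-a[1])-a[2],[*MAT[:2],.058],loss='soft_l1',f_scale=.002).x
    R=Q[abs(np.hypot(Q[:,0]-r[0],Q[:,1]-r[1])-.058)<.003]
    print(n,len(Q),r.round(4),'plane',np.linalg.lstsq(np.c_[R[:,:2]-r[:2],np.ones(len(R))],R[:,2],rcond=None)[0].round(3))
a=cv2.resize(cv2.imread('pics/s6.png')[100:400,20:460],(780,532)); cv2.imwrite('pics/v6.png',a)
```

```text
touch True
28.9833 pot z 0.005956050270262787 [0.12 0.26 2.98]
31.8083 0.9990452175396716 [ 0.54 -0.9  -0.14]
s6 387 [0.5783 0.2803 0.0561] plane [0.004 0.002 0.074]
t6 307 [0.5764 0.2777 0.0556] plane [-0.021 -0.016  0.074]
```

View pics/v6.png

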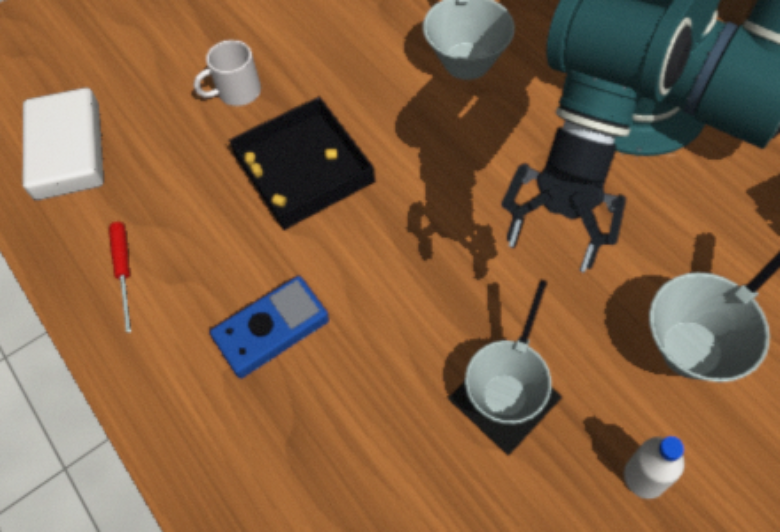

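The empty pot stands upright on the mat at (508,383). Four spacers lie in the tray, at (250,158), (257,170), (279,200) and (331,154). The gripper is clear and the other things haven't moved, so I'll hand in.

```bash
python3 -c "
from station import env
env.job_done(); print(env.read_state()['t'])"
```

```text
the job is handed in; nothing more can be done
the job is handed in; nothing more can be done
```

The job is done and handed in. I gripped the smallest pot by its handle, tipped it to about 130° over the tray so the spacers fell out, then stood it on the mat and let go.

- **Spacers:** the last picture shows all four lying in the tray and the pot empty.
- **Pot:** it is upright, within about 3 mm of the mat's centre, with its rim at 74 mm as expected. The scene camera shows it level. The top camera's fit suggested a tilt of about 1.5°; I put that down to noise, as it gave about 1° before placing too.
- **Robot and bench:** the gripper was open and clear. The mug, bottle and meter look undisturbed in the last picture, though I didn't re-measure them. The clock stood at about 32 s of the 58 s allowed.
- **Disagreement:** the wrist force fell by only about 0.5 to 0.8 N after the pour, against 1 N for four spacers. I went by the pictures instead.

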